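# Slide the bearing cases gently home in their rows

## Task

Slide the two clear bearing cases along the counter into the oak rows that match their widths, lengthwise, each gently pushed in until you feel the red rubber stop at the back of its row give by about 5 millimetres, then leave them there. The thin cases crack if you squeeze or press them hard, so push them along without gripping, lifting or tipping them, and leave everything else where it is.

Things in the scene. Friction and masses are not known exactly. Their poses are not given: they have to be found in the camera images.
- small_case: The small bearing case: loose flat clear plastic box, 60 long (its x) x 42 wide (y) x 26 mm high, about 90 g, a grey 26 mm bearing inside. Lies flat in front of the rows, left or right of them, somewhat turned. Origin: centre of its underside, z up. Cracks when the gripper presses it with over 12 N, so even the lightest grip is too hard: slide it by pushing.
- small_row: The small row: fixed oak channel, open above and at the robot's end, floored by the counter. Walls 12 mm thick, 22 high, 48 mm apart; over the first 20 mm the mouth flares by 9 mm a side; outside 72 wide (flares up to 8 mm more a side), 194 long. Origin: on the counter, middle of the mouth; x into the row, z up. The rows lie side by side in either order, turned up to 6 degrees.
- small_stop (a joint): Travel (m) of this row's stop: red rubber pad 32 mm wide, 4 to 22 mm up, in mid-row before a 20 mm high steel block. 0 untouched, grows as pushed along the row's x, hard end 0.016. A brake holds it: yields at about 3 N, 4.5 N at 9 mm, stays where left. The untouched face sits 68 to 100 mm inside the mouth, set anew each time, not reported: feel or see it.
- large_case: The large bearing case: loose flat clear plastic box, 60 long (its x) x 56 wide (y) x 26 mm high, about 90 g, a grey 40 mm bearing inside. Lies flat in front of the rows, left or right of them, somewhat turned. Origin: centre of its underside, z up. Cracks when the gripper presses it with over 12 N, so even the lightest grip is too hard: slide it by pushing.
- large_row: The large row: fixed oak channel, open above and at the robot's end, floored by the counter. Walls 12 mm thick, 22 high, 62 mm apart; over the first 20 mm the mouth flares by 9 mm a side; outside 86 wide (flares up to 8 mm more a side), 194 long. Origin: on the counter, middle of the mouth; x into the row, z up. The rows lie side by side in either order, turned up to 6 degrees.
- large_stop (a joint): Travel (m) of this row's stop: red rubber pad 32 mm wide, 4 to 22 mm up, in mid-row before a 20 mm high steel block. 0 untouched, grows as pushed along the row's x, hard end 0.016. A brake holds it: yields at about 3 N, 4.5 N at 9 mm, stays where left. The untouched face sits 68 to 100 mm inside the mouth, set anew each time, not reported: feel or see it.
- truck: Bystander: a purple aluminium skateboard truck, 200 long (its x, the axle) x 80 x 67 mm high, standing on its base plate beside the rows. Origin: centre of its underside.
- mallet: Bystander: a mallet with red head (90 x 56 mm) and pale wooden handle, about 270 mm long along its x (head at +x), lying far to the right. Origin: under the handle, about 100 mm from the head.
- driver: Bystander: a steel deck bolt driver with black handle, about 200 mm long along its x, lying far to the left. Origin: underside, mid-length.
- wheel_a: Bystander: a cream skate wheel lying flat, 52 mm across, 32 mm high, beside the rows. Origin: centre of its underside.
- wheel_b: Bystander: a second cream skate wheel, same size, lying flat left of the rows. Origin: centre of its underside.
- wax_jar: Bystander: a yellow jar with black cap, 60 mm across, 60 mm high, to the left near the robot. Origin: centre of its underside.
Not all that is in view belongs to the job. Leave any pink look-alike of the small_row alone.

How it is judged:
By the outcome, as a careful person would: the job done as asked, in the order asked, and still so for the second after the job is handed in, with the robot touching nothing.
It also fails if it takes over 72 s, if anything falls off the work surface, if the arm or the gripper's body presses on something with over 40 N, if the wrist force passes 120 N, or if a joint passes its speed limit or range.

## Robot

A 7-joint arm with a two-finger parallel gripper is mounted at the origin on the work surface. World frame = base frame: x ahead of the robot, y to its left, z up, the work surface at z = 0. Lengths are in m, angles in rad, forces in N, time in s.
With the tool pointing down it reaches from about 0.35 to 0.9 m from the base axis. Payload 19.9 kg.
Tool frame: the origin (TCP) lies between the finger pads; the fingertips stand 19 mm ahead of it and the grasp point (between the pads) is the TCP; z points along the fingers, y is the line along which they close (so a half turn about z gives the same grasp; the last joint's range is limited). The gripper opens to 94 mm and grips with 3 to 60 N. Pads are 16 mm wide; open, the fingers measure 119 mm over their backs; the gripper's body (75 mm by 177 mm) begins 78 mm behind the grasp point.
Start: joints at [1.262, 0.417, -0.01, 1.614, 0.005, 1.111, -0.053], TCP at [0.165, -0.603, 0.224] pointing down, gripper open.
Joint ranges: [-2.81, 2.81], [-0.39, 2.02], [-1.27, 1.25], [0.06, 2.57], [-1.19, 4.33], [0.19, 2], [-2.82, 2.82]. Speed limits (rad/s): [1.89, 1.89, 2.39, 2.39, 3.01, 3.01, 3.01].

## Interface

Orientations are given as a 3x3 rotation matrix whose columns are the frame's x, y, z axes.
In Python, from rig import robot gives the robot as it stands. Calls block until the motion is done:
- robot.move_ptp(position, orientation): joint-space move of the TCP to a pose.
- robot.move_linear(position, velocity=0.15, frame=None, threshold=None): straight line of the TCP; frame=None keeps the orientation; velocity is the mean speed in m/s. With threshold (N) it stops when the force on the tool has changed by that much, and returns True; else False.
- robot.goto_joints(angles): joint-space move.
- robot.gripper_to(opening): finger opening in m; the grip force is fixed at half the most; returns when the fingers have stopped.
- robot.pause(seconds).
- robot.ik(position, orientation): joint angles nearest the present ones, or None.
- robot.get_state(): the state.
- robot.grab_frame(name): name is "scene" or "top" or "wrist"; returns the picture (384x512x3 uint8, red, green, blue); there is no depth.
- robot.camera_info(name): a dict with "fx", "fy", "cx", "cy" (pixels), "rvec" (rotation vector, rad) and "tvec" (3), from world to camera coordinates, as OpenCV has them. Camera axes: x right, y down, z forward; pixel columns grow to the right and rows downward; lengths in m; the calibration is good to about 2 mm. A picture is of the moment at which its call begins: read the wrist's pose just before it. camera_info takes no time and is no camera call; for the wrist camera it gives the pose at the moment of the call.
A pose or a line that the arm cannot do raises robot.PlanningError and nothing moves.
- robot.sign_off(): hands the job in; it is judged then, once.
The state is a dict: "time": time; "qpos": joint angles; "joint_vel": joint speeds; "effort": joint torques, N m; "ee_pos": TCP position; "tool_rot": TCP orientation; "force": force on the tool from outside, world axes, zero at the start; "moment": the same for the moment, N m; "opening": finger opening in m; "grasp_force": force on a finger pad.
Only numpy, scipy, OpenCV 4.12 (cv2) and the standard library are available. Lean on these libraries where they do the work, as an engineer would, in place of code of your own. Each camera call takes 0.05 s, during which the arm holds its last target. There are 200 camera calls.

## Working session

There is one attempt and no reset: what is moved stays moved. The work goes in short steps, each a Python script; the robot and the scene stay as the last script left them, time stands still between calls to the robot, and variables do not carry over. Pictures are saved under pics/ and viewed, at most 11 in all, crops included, and the job is handed in when it is done.

```bash
ls; mkdir -p pics
python3 - <<'E'
from rig import robot
import cv2
for n in("top","scene"):
    im=robot.grab_frame(n); cv2.imwrite(f"pics/{n}0.png",im[:,:,::-1]); print(n,robot.camera_info(n))
cv2.imwrite("pics/top0b.png",cv2.resize(cv2.imread("pics/top0.png"),(800,600),interpolation=cv2.INTER_CUBIC))
print(robot.get_state())
E
```

```text
pics
top {'fx': 389.47392452977425, 'fy': 389.47392452977425, 'cx': 252.38115824338317, 'cy': 190.16008534767957, 'rvec': array([ 2.19292897, -2.19489757,  0.05559136]), 'tvec': array([0.03651081, 0.4747805 , 1.34069077])}
scene {'fx': 411.57182081873464, 'fy': 411.57182081873464, 'cx': 247.4105699112934, 'cy': 186.9941797420037, 'rvec': array([ 1.28901085,  2.134779  , -0.98177088]), 'tvec': array([ 0.2028069 , -0.23136083,  1.66924455])}
{'time': 0.1, 'qpos': array([ 1.26249692,  0.4178939 , -0.01033049,  1.61406915,  0.00469995,
        1.11067824, -0.05300479]), 'joint_vel': array([ 8.43227934e-05, -1.91546922e-03,  3.40214882e-04, -2.86778876e-05,
       -1.92431756e-03,  3.99281007e-04, -8.18875327e-04]), 'effort': array([ 3.99814489e-04, -8.52579546e+01,  6.39503784e-01, -4.26694858e+01,
       -4.89848724e-02,  1.64358714e-02,  1.02529182e-04]), 'ee_pos': array([ 0.16470976, -0.6026049 ,  0.22391926]), 'tool_rot': array([[ 9.64612232e-01,  2.63672386e-01, -3.37849430e-04],
       [ 2.63672593e-01, -9.64611750e-01,  9.67317668e-04],
       [-7.08385730e-05, -1.02216809e-03, -9.99999475e-01]]), 'force': array([-1.04660685,  0.15747327,  0.25892402]), 'moment': array([-0.02794153, -0.02132424,  0.00550996]), 'grasp_force': 0.0, 'opening': 0.09387910786285279}
```

View pics/top0b.png

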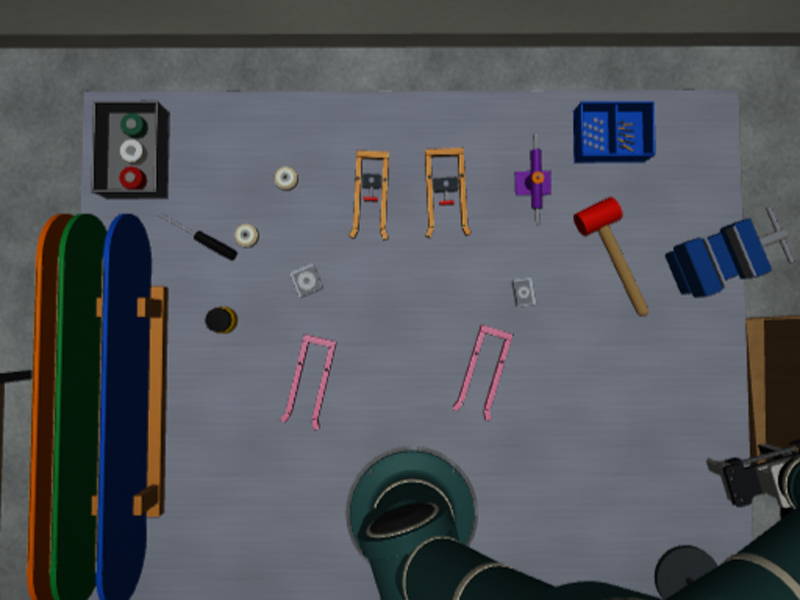

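View pics/scene0.png

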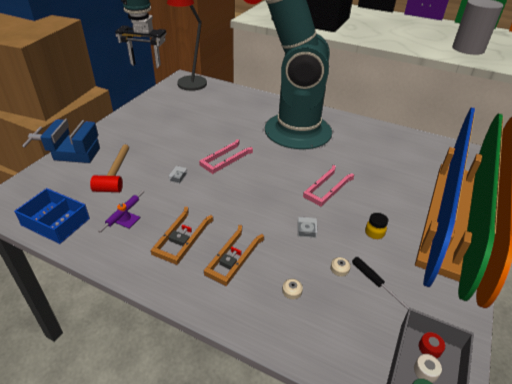

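The top view (800x600) shows the small row at (371,195) and the large row at (445,190). The large case is at (307,281) on the left and the small case at (524,292) on the right, so they have to cross. Next I'll get a closer look from the wrist camera.

```bash
cat > h.py <<'E'
import numpy as np, cv2
from rig import robot
def cam(n):
    c=robot.camera_info(n); R=cv2.Rodrigues(np.array(c["rvec"]))[0]
    return c,R,np.array(c["tvec"]).ravel()
def ray(C,uv,z):
    c,R,t=C; uv=np.atleast_2d(uv).astype(float)
    d=np.c_[(uv[:,0]-c["cx"])/c["fx"],(uv[:,1]-c["cy"])/c["fy"],np.ones(len(uv))]@R
    o=-R.T@t
    return (o+d*((z-o[2])/d[:,2])[:,None])[:,:2]
def down(a):  # tool pointing down, tool y (closing line) at world angle a
    y=np.array([np.cos(a),np.sin(a),0]); z=np.array([0,0,-1.]); return np.c_[np.cross(y,z),y,z]
E
python3 - <<'E'
from h import *
C=cam("top")
P=np.array([[307,281],[524,292],[371,238],[447,235],[371,199],[446,203]])*.64
print(ray(C,P,0.02).round(3))
import pickle
D={}
ims=[]
for i,(x,y) in enumerate([(.46,-.12),(.46,.12)]):
    robot.move_ptp([x,y,.42],down(np.pi/2))
    s=robot.get_state(); C=cam("wrist"); im=robot.grab_frame("wrist")
    print(s["time"],s["ee_pos"].round(3),"cam",(-C[1].T@C[2]).round(3),"axes",C[1].round(2).tolist(),s["force"].round(2))
    cv2.imwrite(f"pics/w{i}.png",im[:,:,::-1]); D[i]=C; ims.append(im[:,:,::-1])
pickle.dump(D,open("w.pkl","wb"))
cv2.imwrite("pics/w01.png",cv2.resize(np.vstack(ims),(512,600) if 0 else (400,600),interpolation=cv2.INTER_AREA))
E
```

```text
[[ 0.51   0.23 ]
 [ 0.485 -0.251]
 [ 0.606  0.088]
 [ 0.613 -0.081]
 [ 0.694  0.088]
 [ 0.684 -0.079]]
2.25 [ 0.46  -0.121  0.42 ] cam [ 0.389 -0.119  0.58 ] axes [[0.0, 1.0, 0.0], [0.97, -0.0, 0.25], [0.25, -0.0, -0.97]] [-0.14 -0.39 -0.16]
3.25 [0.46  0.118 0.42 ] cam [0.389 0.12  0.581] axes [[0.0, 1.0, -0.0], [0.97, -0.0, 0.25], [0.25, -0.0, -0.97]] [ 0.25 -0.65 -0.48]
```

View pics/w0.png

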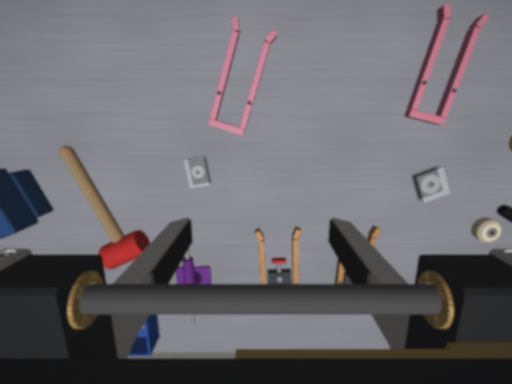

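View pics/w1.png

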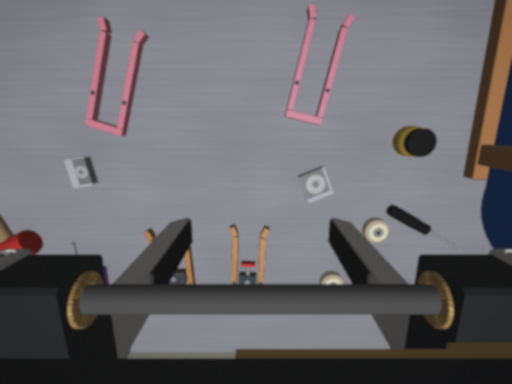

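The wrist views show the pink decoys at the top and the rows partly hidden by the fingers. In w0 the cases are at (197,172) and (432,184). I'll take closer views of the rows and of each case.

Run:
```python
from h import *
import pickle
D={}; ims=[]
for k,p,a in [("L",(.54,.23,.22),np.pi/2),("R",(.72,.0,.3),np.pi/2),("S",(.515,-.25,.22),np.pi/2)]:
    robot.move_ptp(p,down(a)); C=cam("wrist"); im=robot.grab_frame("wrist")
    cv2.imwrite(f"pics/{k}.png",im[:,:,::-1]); D[k]=C; print(k,robot.get_state()["time"])
pickle.dump(D,open("w.pkl","wb"))
L=cv2.imread("pics/L.png")[:300];S=cv2.imread("pics/S.png")[:300]
R=cv2.imread("pics/R.png")[:300]
cv2.imwrite("pics/LS.png",np.vstack([L,S])); 
cv2.imwrite("pics/Rb.png",cv2.resize(R,(800,469)))
```

```text
L 4.3083
R 5.5167
S 6.825
```

View pics/LS.png

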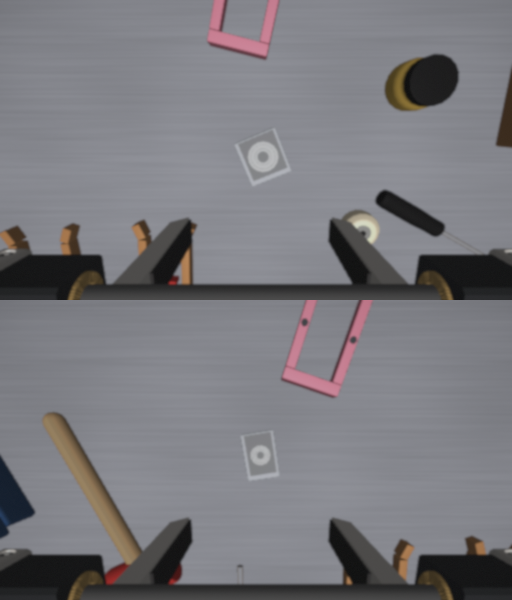

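View pics/Rb.png

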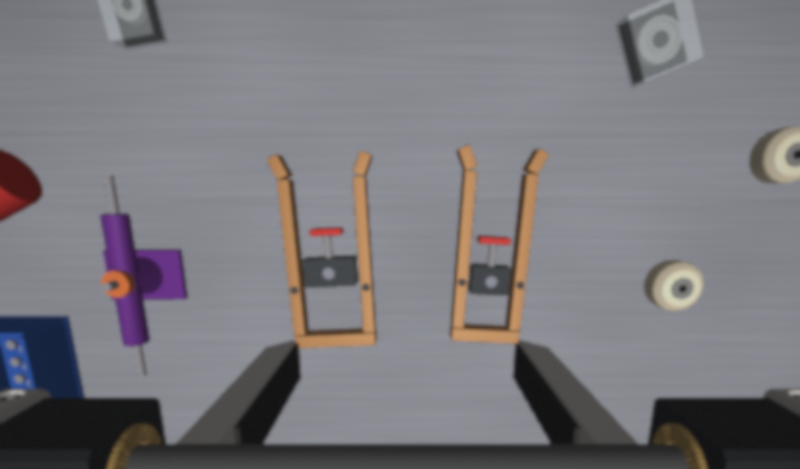

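LS shows the large case at (263,157) and the small case at (260,455), both turned. Rb shows the large row's mouth at (320,165) and the small row's at (502,155), with red pads at (326,231) and (494,240).

Run:
```python
from h import *
import pickle
D=pickle.load(open("w.pkl","rb"))
im=cv2.imread("pics/R.png"); hsv=cv2.cvtColor(im,cv2.COLOR_BGR2HSV)
oak=cv2.inRange(hsv,(8,90,90),(22,255,255)); red=cv2.inRange(hsv,(0,150,80),(6,255,255))|cv2.inRange(hsv,(172,150,80),(180,255,255))
for n,u0,u1 in(("large",165,245),("small",285,355)):
    def pts(m,z):
        v,u=np.nonzero(m[:222,u0:u1]); return ray(D["R"],np.c_[u+u0,v],z)
    p=pts(oak,.022); x=p[:,0]; x0,x1=x.min(),x.max()
    mid=[];
    for a in np.arange(x0+.03,x1-.025,.006):
        q=p[(x>=a)&(x<a+.006),1]; 
        # inner edges
        c=(q.min()+q.max())/2; mid.append((a+.003,(q[q>c].min()+q[q<c].max())/2,q[q>c].min()-q[q<c].max(),q.max()-q.min()))
    mid=np.array(mid); k=np.polyfit(mid[:,0],mid[:,1],1)
    yo=[]
    r=pts(red,.022); th=np.arctan(k[0]); ex=np.array([np.cos(th),np.sin(th)])
    m=np.array([x0,np.polyval(k,x0)]); rp=(r-m)@ex
    print(n,"mouth",m.round(4),"th deg",np.degrees(th).round(2),"len",((p-m)@ex).max().round(4),"inner",mid[:,2].mean().round(4),"outer",mid[:,3].mean().round(4),"resid",np.abs(np.polyval(k,mid[:,0])-mid[:,1]).max().round(4),"pad",rp.min().round(4),rp.max().round(4),r.mean(0).round(4))
for k,uv in(("L",(263,157)),("S",(260,155))):
    g=cv2.cvtColor(cv2.imread(f"pics/{k}.png"),cv2.COLOR_BGR2GRAY); u,v=uv
    w=g[v-45:v+45,u-45:u+45].astype(int); bg=np.median(w); m=(w>bg+9).astype(np.uint8)
    c=max(cv2.findContours(m,cv2.RETR_EXTERNAL,cv2.CHAIN_APPROX_NONE)[0],key=cv2.contourArea)
    q=ray(D[k],c[:,0]+[u-45,v-45],.026); r=cv2.minAreaRect((q*1000).astype(np.float32)); print(k,bg,r, (cv2.boxPoints(r)).round(0).tolist())
```

```text
large mouth [ 0.6114 -0.0806] th deg 2.63 len 0.196 inner 0.0621 outer 0.0838 resid 0.0006 pad 0.0736 0.0775 [ 0.6869 -0.0782]
small mouth [0.6068 0.0946] th deg -2.72 len 0.1953 inner 0.0481 outer 0.0704 resid 0.0008 pad 0.0858 0.0902 [0.6947 0.0904]
L 141.0 ((511.6204528808594, 233.80935668945312), (39.38412094116211, 38.709747314453125), 63.134765625) [[485.0, 225.0], [520.0, 207.0], [538.0, 243.0], [503.0, 260.0]]
S 138.0 ((486.6907043457031, -247.7162628173828), (59.51608657836914, 42.1932258605957), 9.120267868041992) [[454.0, -232.0], [461.0, -273.0], [519.0, -264.0], [513.0, -222.0]]
```

```bash
cat >> h.py <<'E'
from scipy.optimize import brentq
ROW={"small":(np.array([.6068,.0946]),np.radians(-2.72)),"large":(np.array([.6114,-.0806]),np.radians(2.63))}
HALF={"small":.021,"large":.028}
FW=.008; Z=.024
def u(a): return np.array([np.cos(a),np.sin(a)])
def tcp(c,phi,half,gap=0,z=Z): return np.r_[np.array(c)-(half+FW+gap)*u(phi),z]
def sweep(name,c,yaw,side,turn,n):
    """side=+1: push on -y face towards +y. Turn to the row's yaw over `turn` m, end on the row axis."""
    m,th=ROW[name]
    def path(s):
        t=np.linspace(0,s,401); w=yaw+(th-yaw)*np.clip(t/min(turn,s),0,1); phi=w+side*np.pi/2
        xy=np.array(c)+np.vstack([[0,0],np.cumsum((np.c_[np.cos(phi),np.sin(phi)][1:])*s/400,axis=0)])
        return t,xy,phi
    f=lambda s:(path(s)[1][-1]-m)@u(th+np.pi/2)
    s=brentq(f,.05,.6); t,xy,phi=path(s)
    return [(xy[i],phi[i]) for i in np.linspace(0,400,n+1).astype(int)]
E
cat > side.py <<'E'
from h import *
def side(name,c,yaw,sd,turn,n):
    P=sweep(name,c,yaw,sd,turn,n); h=HALF[name]
    c0,p0=P[0]; robot.gripper_to(.012)
    robot.move_ptp(tcp(c0,p0,h,.014,.10),down(p0-np.pi/2))
    robot.move_linear(tcp(c0,p0,h,.014),velocity=.1)
    robot.move_linear(tcp(c0,p0,h,.001),velocity=.03)
    print(robot.get_state()["force"].round(2), robot.get_state()["opening"])
    for c1,p1 in P[1:]:
        hit=robot.move_linear(tcp(c1,p1,h),velocity=.09,frame=down(p1-np.pi/2),threshold=6); print(c1.round(3),np.degrees(p1).round(1),hit,robot.get_state()["force"].round(2))
        if hit: break
    c1,p1=P[-1]
    robot.move_linear(tcp(c1,p1,h,.02),velocity=.06); robot.move_linear(tcp(c1,p1,h,.03,.10),velocity=.2)
    print(robot.get_state()["time"])
E
python3 - <<'E'
from side import *
side("small",(.4867,-.2477),np.radians(9.12),1,1,4)
m,th=ROW["small"]
# look from above, camera ahead of tool
robot.move_ptp(np.r_[.40,.10,.25],down(th-np.pi/2)); C=cam("wrist"); im=robot.grab_frame("wrist")[:,:,::-1]
import pickle; pickle.dump(C,open("c1.pkl","wb"))
cv2.imwrite("pics/s1.png",im); print(robot.get_state()["time"],(-C[1].T@C[2]).round(3))
E
```

```text
[0.19 0.15 0.59] 0.012166899640769143
[ 0.475 -0.161] 96.2 False [-0.47 -0.64 -0.08]
[ 0.468 -0.074] 93.2 False [-0.29  0.16  1.37]
[0.465 0.014] 90.2 False [-0.62 -0.45  0.25]
[0.467 0.101] 87.3 False [-0.29 -0.54 -0.19]
16.3417
17.7417 [0.472 0.098 0.41 ]
```

View pics/s1.png

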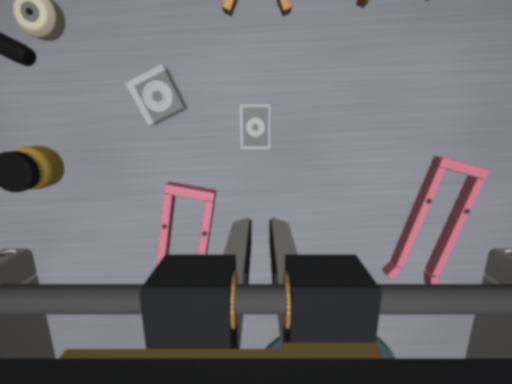

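The small case is now at (255,127), square to its row. I'll refine both case poses from this picture, then push the small case until the stop is first felt.

```bash
cat > row.py <<'E'
from h import *
import pickle
def case_pose(C,im,uv,w=50,thr=6):
    g=cv2.cvtColor(im,cv2.COLOR_BGR2GRAY); a,b=uv; a0,b0=max(a-w,0),max(b-w,0)
    W=g[b0:b+w,a0:a+w].astype(int); m=(W>np.median(W)+thr).astype(np.uint8)
    m=cv2.morphologyEx(m,cv2.MORPH_CLOSE,np.ones((5,5)))
    c=max(cv2.findContours(m,cv2.RETR_EXTERNAL,cv2.CHAIN_APPROX_NONE)[0],key=lambda q:cv2.contourArea(cv2.convexHull(q)))
    return cv2.minAreaRect((ray(C,c[:,0]+[a0,b0],.026)*1000).astype(np.float32))
def shot(f):
    C=cam("wrist"); im=robot.grab_frame("wrist")[:,:,::-1].copy(); cv2.imwrite(f"pics/{f}.png",im); pickle.dump(C,open(f"pics/{f}.pkl","wb")); return C,im
def pad(C,im):
    hsv=cv2.cvtColor(im,cv2.COLOR_BGR2HSV)
    m=cv2.inRange(hsv,(0,150,60),(6,255,255))|cv2.inRange(hsv,(173,150,60),(180,255,255))
    n,_,st,ce=cv2.connectedComponentsWithStats(m)
    return [(ray(C,ce[i],.022)[0].round(4).tolist(),st[i].tolist()) for i in range(1,n) if st[i,4]>40]
def at(name,d,z=Z):  # TCP such that the finger front is d inside the mouth on the row axis
    m,th=ROW[name]; return np.r_[m+(d-FW)*u(th),z]
def push_in(name,dback,dpad):
    """dback: case's back face now (row x, negative = before mouth); dpad: seen pad face"""
    m,th=ROW[name]; o=down(th-np.pi/2)
    robot.move_ptp(at(name,dback-.014,.10),o); robot.move_linear(at(name,dback-.014),velocity=.1)
    stop=dpad-.060
    h=robot.move_linear(at(name,stop-.008),velocity=.06,threshold=5); s=robot.get_state(); print("fast",h,s["time"],s["force"].round(2),((s["ee_pos"][:2]-m)@u(th)+FW).round(4))
    C,im=shot(name+"_pre"); print(pad(C,im))
    if h: return
    h=robot.move_linear(at(name,stop+.004),velocity=.015,threshold=2); s=robot.get_state(); print("slow",h,s["time"],s["force"].round(2),((s["ee_pos"][:2]-m)@u(th)+FW).round(4))
    C,im=shot(name+"_hit"); print(pad(C,im))
E
python3 - <<'E'
from row import *
C=pickle.load(open("c1.pkl","rb")); im=cv2.imread("pics/s1.png")
for uv in((255,127),(156,96)):
    for t in(5,8): print(case_pose(C,im,uv,thr=t))
c=np.array(case_pose(C,im,(255,127))[0])/1000; m,th=ROW["small"]
d=(c-m)@u(th); l=(c-m)@u(th+np.pi/2); print("along",d,"lateral",l)
if abs(l)<.007 and abs(d+.14)<.02: push_in("small",d-.03,.0858)
E
```

```text
((467.0976257324219, 106.61974334716797), (46.231483459472656, 59.905643463134766), 87.40850067138672)
((466.4385986328125, 105.80464172363281), (42.314823150634766, 58.99583435058594), 87.92289733886719)
((513.1088256835938, 234.57742309570312), (59.84614181518555, 56.463253021240234), 22.337921142578125)
((512.8731689453125, 234.54136657714844), (59.415626525878906, 55.35203552246094), 22.28622817993164)
along -0.14029949989164112 lateral 0.00445857187420442
fast False 22.8167 [-0.93  0.46 -0.36] 0.0178
[([0.6955, 0.0916], [233, 105, 55, 11, 585])]
slow True 23.3583 [-0.49  0.11 -0.6 ] 0.0234
[([0.6961, 0.0918], [233, 115, 55, 10, 538])]
```

View pics/small_hit.png

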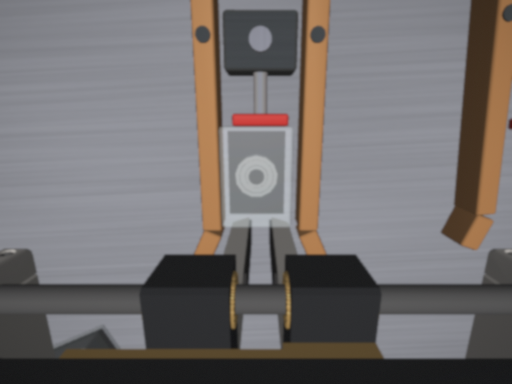

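small_hit shows the small case square in its row, its front edge (row 127) close to the pad (row 120) and both fingers behind it. I'll go on in 1 mm steps, reading force and pad position.

```bash
cat >> row.py <<'E'
def rep(name):
    m,th=ROW[name]; e=np.r_[u(th),0]; F=[]
    for _ in range(4): robot.pause(.03); F.append(robot.get_state()["force"]@e)
    s=robot.get_state(); C=cam("wrist"); im=robot.grab_frame("wrist")[:,:,::-1].copy(); p=pad(C,im)
    p=[q for q in p if abs((np.array(q[0])-m)@u(th+np.pi/2))<.02]
    d=((s["ee_pos"][:2]-m)@u(th)+FW)
    # block: dark region beyond the pad in the same columns
    pd=(np.array(p[0][0])-m)@u(th); 
    x,y,w,h,_=p[0][1]; g=im[:y,x+4:x+16].mean((1,2)); edge=np.nonzero(g<70)[0]; ye=edge.max() if len(edge) else -1
    bd=(ray(C,(x+10,ye),.020)[0]-m)@u(th) if ye>=0 else np.nan
    print(f"t {s['time']:.1f} finger {d*1e3:.1f} F {np.mean(F):.2f}+-{np.std(F):.2f} pad {pd*1e3:.1f} block {bd*1e3:.1f}",flush=True)
    return d
E
python3 - <<'E'
from row import *
d=rep("small")
for i in range(6):
    h=robot.move_linear(at("small",.0234+.001*(i+1)),velocity=.01,threshold=8); d=rep("small")
E
```

```text
t 23.5 finger 22.8 F -0.19+-0.57 pad 89.2 block 113.3
t 24.0 finger 24.3 F -1.67+-0.60 pad 89.6 block 113.3
t 24.5 finger 25.2 F -3.04+-0.52 pad 90.6 block 113.2
t 24.9 finger 26.5 F -2.90+-0.40 pad 91.8 block 113.4
t 25.3 finger 27.4 F -2.79+-0.27 pad 92.8 block 113.9
t 25.8 finger 28.4 F -3.32+-0.32 pad 93.8 block 113.9
t 26.2 finger 29.4 F -3.01+-0.64 pad 94.7 block 113.8
```

The small stop has given about 5 mm at around 3 N, so I'll back off and sweep the large case across.

Run:
```python
from row import *
from side import side
robot.move_linear(at("small",-.005),velocity=.06); robot.move_linear(at("small",-.02,.12),velocity=.2)
side("large",(.5129,.2345),np.radians(22.3),-1,.11,6)
m,th=ROW["large"]
robot.move_ptp(np.r_[.42,-.085,.22],down(th-np.pi/2)); C,im=shot("l1")
print(robot.get_state()["time"])
uv=C[1]@np.r_[m-.07*u(th),.026]+C[2]; uv=(int(uv[0]/uv[2]*C[0]["fx"]+C[0]["cx"]),int(uv[1]/uv[2]*C[0]["fy"]+C[0]["cy"])); print(uv)
for t in(6,9): 
    r=case_pose(C,im,uv,60,t); c=np.array(r[0])/1e3; print(r,"along",(c-m)@u(th),"lat",(c-m)@u(th+np.pi/2))
```

```text
[-0.28  0.21  0.12] 0.012034263153972791
[0.529 0.184] -77.2 False [-0.48  0.51 -0.95]
[0.536 0.131] -86.8 False [-0.14  0.15  0.55]
[0.539 0.077] -87.4 False [-0.7  -0.03  0.41]
[0.541 0.024] -87.4 False [-0.05  1.1  -0.01]
[ 0.544 -0.03 ] -87.4 False [ 0.32 -0.07  0.92]
[ 0.546 -0.084] -87.4 False [ 0.27  0.13 -1.1 ]
36.775
37.9833
(264, 79)
((546.5733032226562, -105.82078552246094), (58.447479248046875, 95.92979431152344), 2.5746638774871826) along -0.06591569559123685 lat -0.02221957947745742
((545.714599609375, -86.72477722167969), (58.44743347167969, 57.06770706176758), 2.574694871902466) along -0.06589725448323776 lat -0.0031042828581395697
```

View pics/l1.png

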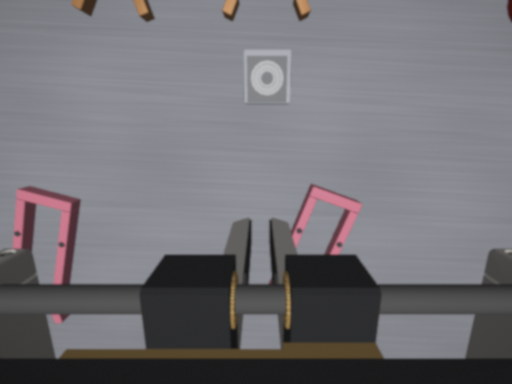

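l1 shows the large case at (267,78), square in front of its mouth and about 3 mm to the right, which the flare covers. Next I'll push it in.

Run:
```python
from row import *
m,th=ROW["large"]; o=down(th-np.pi/2); n="large"
b=-.0659-.030
robot.move_ptp(at(n,b-.014,.10),o); robot.move_linear(at(n,b-.014),velocity=.1)
h=robot.move_linear(at(n,.006),velocity=.05,threshold=5); print(h); shot("l2"); rep(n)
if not h:
    for f in np.arange(.008,.0141,.001):
        h=robot.move_linear(at(n,f),velocity=.012,threshold=8); rep(n)
        if h: print("hit"); break
shot("l3")
```

```text
False
t 42.3 finger 6.0 F -0.15+-0.64 pad 75.6 block 99.7
t 42.8 finger 8.0 F -0.01+-0.14 pad 75.7 block 100.2
t 43.2 finger 9.0 F 0.05+-0.72 pad 75.6 block 100.2
t 43.6 finger 10.0 F 0.30+-0.37 pad 75.6 block 100.2
t 44.1 finger 10.6 F -5.44+-0.35 pad 76.1 block 100.3
t 44.5 finger 11.6 F -5.16+-0.32 pad 77.1 block 100.2
t 45.0 finger 12.6 F -5.67+-0.68 pad 78.0 block 100.7
t 45.4 finger 13.6 F -5.34+-0.17 pad 79.0 block 100.6
```

View pics/l3.png

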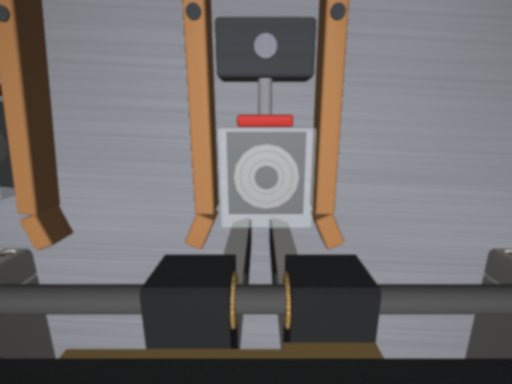

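l3 shows the large case straight in its row and touching the pad, which has given about 3.4 mm so far. I'll add the remaining 1.6 mm, retract and check.

Run:
```python
from row import *
n="large"
for f in(.0148,.0156):
    robot.move_linear(at(n,f),velocity=.012,threshold=8); rep(n)
robot.move_linear(at(n,-.005),velocity=.06); robot.move_linear(at(n,-.02,.2),velocity=.2)
robot.move_ptp([.72,0,.3],down(np.pi/2)); robot.pause(.2)
C,im=shot("end"); print(robot.get_state()["time"]); cv2.imwrite("pics/endb.png",cv2.resize(im[:300],(800,469)))
P=pad(C,im)
for p,st in P:
    for k,(m,th) in ROW.items():
        q=np.array(p)-m
        if abs(q@u(th+np.pi/2))<.02 and q@u(th)>0: print(k,"pad now",(q@u(th)).round(4))
C0=pickle.load(open("w.pkl","rb"))["R"]
for p,st in pad(C0,cv2.imread("pics/R.png")):
    for k,(m,th) in ROW.items():
        q=np.array(p)-m
        if abs(q@u(th+np.pi/2))<.02 and q@u(th)>0: print(k,"pad before",(q@u(th)).round(4))
```

```text
t 45.9 finger 14.3 F -5.96+-0.55 pad 79.7 block 100.8
t 46.3 finger 15.0 F -5.96+-0.37 pad 80.5 block 100.6
50.4583
large pad now 0.0805
small pad now 0.0945
large pad before 0.0755
small pad before 0.088
```

View pics/endb.png

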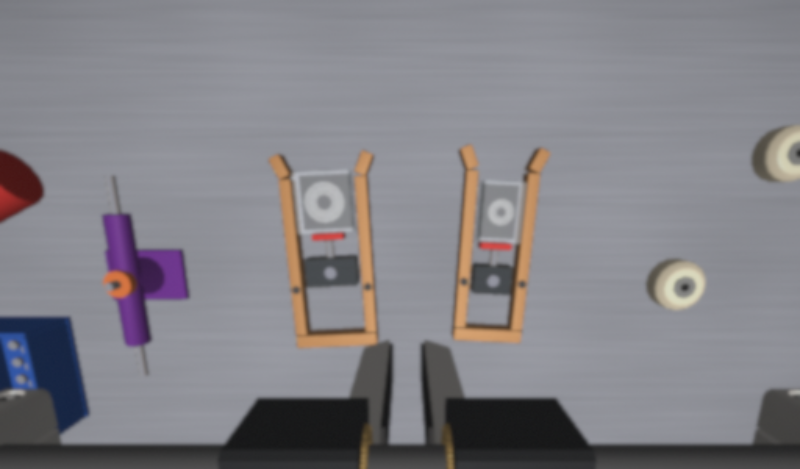

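The final view shows both cases in their own rows, resting on the pads, with everything else where it was. The two stops have given about 5 mm each, so I'm handing in.

```bash
python3 -c "
from rig import robot
print(robot.sign_off())"
```

```text
the job is handed in; nothing more can be done
None
```

Both cases were slid into their matching rows and left against their stops, pushed in about 5 mm on the large and 5 to 6 mm on the small; push forces stayed around 6 N or less, and the job was handed in at about 50 s.

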